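Load a D-shaped hub into the sliding nest of a gauge

ROBOT

A 7-joint arm with a two-finger parallel gripper is mounted at the origin on the work surface. World frame = base frame: x ahead of the robot, y to its left, z up, the work surface at z = 0. Lengths are in m, angles in rad, forces in N, time in s.
With the tool pointing down it reaches from about 0.4 to 0.85 m from the base axis. Payload 10.4 kg.
Tool frame: the origin (TCP) lies between the finger pads; the fingertips stand ahead of it and the grasp point (between the pads) lies 5 mm behind it (manip.tip_extent is the z of the fingertips in the tool frame, in m); z points along the fingers, y is the line along which they close (so a half turn about z gives the same grasp; the last joint's range is limited). The gripper opens to 85 mm and grips with 20 to 120 N. Pads are 22 mm wide; open, the fingers measure 114 mm over their backs; the gripper's body (76 mm by 85 mm) begins 54 mm behind the grasp point. The pads swing forward as they close: fully open they stand 13 mm farther back than shut.
Start: joints at [-1.264, 0.332, -0.065, 1.46, 0.022, 1.35, -0.088], TCP at [0.202, 0.591, 0.245] pointing down, gripper open.
Joint ranges: [-2.6, 2.6], [-0.5, 2.12], [-1.47, 1.34], [0.16, 2.42], [-1.27, 4.41], [0.06, 2.06], [-2.6, 2.6]. Speed limits (rad/s): [2.22, 2.22, 2.79, 2.79, 3.14, 3.14, 3.14].

INTERFACE

Orientations are given as a unit quaternion [x, y, z, w].
In Python, from workcell import status, viewer, manip gives the robot as it stands.
- The arm moves only by the tool play_rows, never from a script. Its argument "plan" is one flat list of numbers, 7 for each row, row after row: the turn, a rotation vector about the tool's x, y, z in degrees, then the shift along the tool's x, y, z in m, then the opening, from 0 (shut) to 1 (fully open). In form: [ax, ay, az, dx, dy, dz, grip, ax, ay, az, dx, dy, dz, grip, ...]. A call has 1 to 20 rows; each row is the pose to reach, as a shift and turn from the pose commanded when the call began, along the tool's axes at that moment; what a row does not reach only later rows make up. A row lasts 1/8 s, in which the tool goes at most 62.5 mm and 10.7 degrees, less where a joint would pass 70% of its speed; a pose out of reach is approached as far as the arm can. A call with a gripper value outside its range is refused whole. The fingers move at their own pace and stop on an object; "squeeze" is the grip in N (left out, the last holds). Time passes only in rows, so rows that repeat a pose let the fingers close. It gives the time, the measured TCP pose, the force, the opening and the grip force at its end, in the units of the state.
- status.get_obs(): the state, without advancing time (a new reading comes with each control period).
- viewer.camera(name): name is "scene" or "side" or "wrist"; returns the picture (480x640x3 uint8, red, green, blue); there is no depth.
- viewer.camera_model(name): a dict with "fx", "fy", "cx", "cy" (pixels), "R" (3x3) and "t" (3): a world point X has camera coordinates R X + t. Camera axes: x right, y down, z forward; pixel columns grow to the right and rows downward; lengths in m; the calibration is good to about 2 mm. The wrist camera is an equidistant fisheye: a pixel r from the principal point sees the ray r / f radians off the axis. A picture is of the moment at which its call begins: read the wrist's pose just before it. camera_model takes no time and is no camera call; for the wrist camera it gives the pose at the moment of the call.
- manip.hand_in(): hands the job in; it is judged then, once.
The state is a dict: "clock": time; "joint_pos": joint angles; "joint_velocities": joint speeds; "tau": joint torques, N m; "position": TCP position; "ee_rot": TCP orientation; "ft_force": force on the tool from outside, world axes, zero at the start; "torque": the same for the moment, N m; "grip_width": opening from 0.0 (shut) to 1.0 (fully open); "grasp_force": force on a finger pad.
Only numpy, scipy, OpenCV 4.12 (cv2) and the standard library are available. Lean on these libraries where they do the work, as an engineer would, in place of code of your own. Each camera call takes 0.05 s, during which the arm holds its last target. There are 200 camera calls.

TASK

Draw the gauge's sliding plate fully out towards the robot (it has no handle: press on its bare front part and drag it), then turn the D-shaped aluminium hub so that its flat edge matches the flat side of the plate's nest, set it down in the nest without dropping it until it sits fully home, and let go of it. Then slide the plate with the hub fully back in under the gauge bridge. Leave the other things on the bench where they are.

Things in the scene. Friction and masses are not known exactly. Their poses are not given: they have to be found in the camera images.
- fixture: Gauge fixture fixed to the bench: dark steel base 370 x 190 x 12 mm, two guide rails (at y -74 to -60 and 60 to 74 mm, tops 28 mm above the bench) and a bridge. Origin on the bench top under the loading position, where the nest's middle is when the plate is fully out. Its +x is the slide direction, away from the robot, in towards the bridge; z up; its yaw varies between starts.
- bridge (a point): Middle of the underside of the fixture's grey bridge, 78 mm above the bench, 130 mm along the fixture's +x from its origin. The crossbar is 40 mm thick along x (110 to 150 mm), 188 mm wide and reaches up to 104 mm above the bench; a post at each end; a round dial gauge on it reaches up to 184 mm.
- plate (a joint): The sliding plate, in m: 0 = fully in (nest under the bridge), 0.13 = fully out towards the robot; stops at both ends. Plain steel, 215 mm along the slide, 116 mm wide, top 30 mm above the bench, no handle. Friction about 1.5 N and light damping; stays where it is left. Closed fingertips pressing its top with some 5 to 10 N drag it either way.
- apron (a point): Point on top of the plate's bare front part (30 mm above the bench), mid-width, 125 mm from the nest's middle towards the robot, 30 mm from the plate's front edge; moves with the plate, axes as the fixture. The bare flat area reaches 30 mm from it towards the robot and 95 mm away from the robot. With the plate fully in, the bridge begins 105 mm beyond it.
- nest (a point): Middle of the nest's floor, 20 mm above the bench, 10 mm below the plate's top; moves with the plate, axes as the fixture. The nest is a D-shaped recess: round with radius 43.5 mm, cut off by a straight wall 29.5 mm from the middle on the robot's side (-x). Upright walls, no bevel; about 1.5 mm clearance all round the hub.
- nest_flat (a point): Middle of the nest's straight wall at floor level, 29.5 mm from the nest's middle along the fixture's -x; moves with the plate.
- hub: D-shaped hub, bare aluminium, 0.28 to 0.45 kg: flange 20 mm thick, radius 42 mm with one flat 28 mm from the axis, lower edge bevelled 3 mm; on it a round boss to grip, 34 mm across, 30 mm tall (50 mm overall). Origin: middle of the underside, on the boss axis; z up; the flat faces its -x, so it fits when its yaw is the fixture's. Two like blanks have a fully round and a square flange.
- hub_flat (a point): Middle of the hub's flat at its underside, 28 mm from the hub's axis along the hub's -x.

How it is judged:
On the way, in this order (a step that is already met when the one before it is completed fails the run):
1. the sliding plate is fully out towards the robot (value of joint plate above 0.122 m), for 0.2 s.
2. with the plate still out, the hub sits fully home in the nest, flat to flat, and has been let go (value of joint plate above 0.11 m and distance between hub_flat and nest_flat below 0.006 m and z of hub in the frame of nest below 0.003 m and angle between hub's own z axis and vertical below 0.04 rad and linear speed of hub below 0.02 m/s and contact force between the fingers and hub below 0.1 N), for 0.2 s.
3. the plate is fully in again with the hub home in its nest (value of joint plate below 0.008 m and distance between hub_flat and nest_flat below 0.006 m and z of hub in the frame of nest below 0.003 m and angle between hub's own z axis and vertical below 0.04 rad), for 0.2 s.
At the end, for the whole second after the job is handed in: The plate is within 8 mm of its inner stop; the hub is in its nest, underside within 3 mm of the floor, the middle of its flat within 6 mm of the middle of the nest's straight wall, upright within 0.04 rad, at rest and released; no other loose thing moved over 40 mm (all of step 3 and linear speed of hub below 0.02 m/s and contact force between the fingers and hub below 0.1 N); the robot touches nothing.
It fails at once if the hub is dropped (falls freely by more than about 13 mm) (contact force between hub and anything else below 0.05 N and linear speed of hub above 0.5 m/s).
It fails at once if another loose thing on the bench is moved by more than 40 mm (distance of any of round_hub, square_hub, caliper, wrench, mug, offcut, block, oil from where it was at the start of the episode above 0.04 m).
It also fails if it takes over 61 s, if anything falls off the work surface, if the arm or the gripper's body presses on something with over 40 N, if the wrist force passes 120 N, or if a joint passes its speed limit or range.

## Working session

There is one attempt and no reset: what is moved stays moved. The work goes in short steps, Python scripts to look and compute and a tool call to move; the robot and the scene stay as the last step left them, time stands still between calls to the robot, and variables do not carry over. Pictures are saved under pics/ and viewed, at most 13 in all, crops included, and the job is handed in when it is done.

Besides the shell and the picture viewer there is one more tool, called after "Call:" by a JSON object that holds its "fn" and its "kwargs", one argument or row to a line. play_rows: Moves the arm, as the interface text tells. Its arguments: {"type":"object","properties":{"plan":{"type":"array","items":{"type":"number"}},"squeeze":{"type":"number"}},"required":["plan"]}

```bash
ls; mkdir -p pics
python3 - <<'E'
from workcell import status, viewer, manip
import cv2,numpy as np
np.set_printoptions(precision=4,suppress=True)
o=status.get_obs();print({k:np.round(v,4) for k,v in o.items()},manip.tip_extent)
for n in("scene","side"):
    cv2.imwrite(f"pics/{n}0.png",viewer.camera(n)[:,:,::-1]);m=viewer.camera_model(n);print(n,m)
E
```

```text
pics
{'clock': np.float64(0.0), 'joint_pos': array([-1.2636,  0.3328, -0.0647,  1.461 ,  0.0216,  1.3499, -0.0885]), 'joint_velocities': array([ 0.0014,  0.0001, -0.    , -0.0004, -0.0009, -0.0002, -0.    ]), 'tau': array([ -0.0002, -62.5449,   0.049 , -39.1619,   0.0161,   0.0097,
         0.    ]), 'position': array([0.2023, 0.591 , 0.2445]), 'ee_rot': array([ 0.1641,  0.9864, -0.0007, -0.0001]), 'ft_force': array([ 1.062 , -0.0232, -0.3127]), 'torque': array([ 0.0254,  0.0393, -0.0415]), 'grasp_force': np.float64(0.0), 'grip_width': np.float64(0.9949)} 0.014
scene {'fx': 602.7145588363611, 'fy': 602.7145588363611, 'cx': 322.39198474210593, 'cy': 240.0886968745662, 'R': array([[-0.2416,  0.9703, -0.013 ],
       [ 0.799 ,  0.1913, -0.57  ],
       [-0.5506, -0.1481, -0.8215]]), 't': array([ 0.0894, -0.4446,  1.3806])}
side {'fx': 497.1825952394067, 'fy': 497.1825952394067, 'cx': 322.24336717789527, 'cy': 238.67417912252665, 'R': array([[-0.9642, -0.2649, -0.012 ],
       [-0.1832,  0.6982, -0.692 ],
       [ 0.1917, -0.6651, -0.7218]]), 't': array([0.6022, 0.1193, 0.749 ])}
```

View pics/scene0.png

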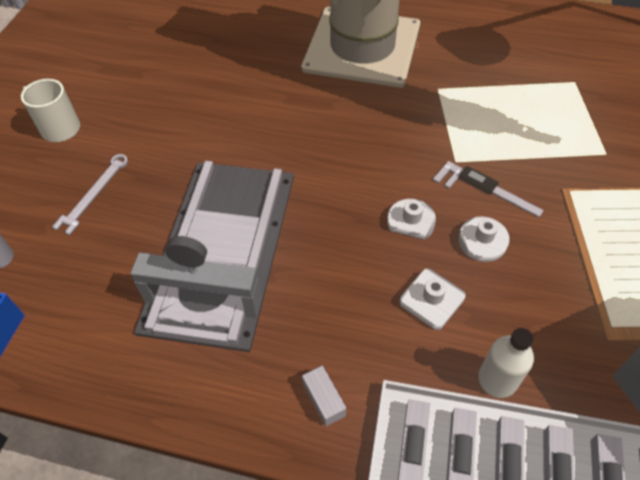

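View pics/side0.png

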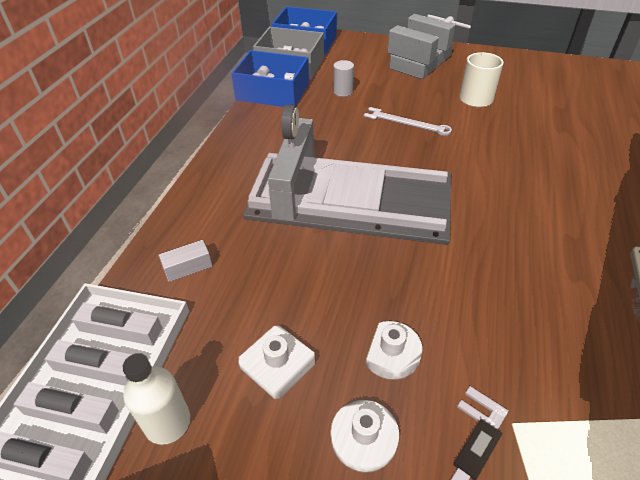

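The scene view shows the fixture (base corners about (200,164), (293,178), (248,346), (137,333)) with the plate fully in. The D hub is at (412,217) in the scene view and (394,349) in the side view, and the round and square blanks are next to it. Next I measure the fixture and hub.

```bash
cat > h.py <<'E'
import numpy as np,cv2
from workcell import status,viewer,manip
np.set_printoptions(precision=4,suppress=True)
def ray(n,uv,m=None):
    m=m or viewer.camera_model(n);uv=np.atleast_2d(np.float64(uv));x=(uv-[m["cx"],m["cy"]])/[m["fx"],m["fy"]]
    if n=="wrist":
        r=np.linalg.norm(x,axis=1,keepdims=True);d=np.c_[x/np.maximum(r,1e-9)*np.sin(r),np.cos(r)]
    else: d=np.c_[x,np.ones(len(x))]
    R=np.array(m["R"]);return -R.T@np.array(m["t"]),d@R
def onz(n,uv,z,m=None):
    c,d=ray(n,uv,m);return c[:2]+d[:,:2]*((z-c[2])/d[:,2:])
def proj(n,X,m=None):
    m=m or viewer.camera_model(n);p=np.atleast_2d(X)@np.array(m["R"]).T+m["t"];x=p[:,:2]/p[:,2:]
    if n=="wrist":
        r=np.hypot(p[:,0],p[:,1]);x=p[:,:2]/np.maximum(r,1e-9)[:,None]*np.arctan2(r,p[:,2])[:,None]
    return x*[m["fx"],m["fy"]]+[m["cx"],m["cy"]]
E
python3 - <<'E'
from h import *
c=onz("scene",[(200,164),(293,178),(248,346),(137,333)],.012);print(c,np.linalg.norm(np.diff(c,axis=0,append=c[:1]),axis=1))
e=[c[3]-c[0],c[2]-c[1]];print([np.degrees(np.arctan2(v[1],v[0])) for v in e])
s=onz("side",[(452,237),(246,222),],.0);print(s,np.degrees(np.arctan2(*(s[1]-s[0])[::-1])))
for n,(u,v) in dict(scene=(412,205),side=(394,330)).items(): print(n,onz(n,[(u,v)],.05))
a=cv2.imread("pics/scene0.png")[185:255,370:450];b=cv2.imread("pics/side0.png")[310:390,350:440]
cv2.imwrite("pics/crop.png",np.hstack([cv2.resize(a,(400,350),interpolation=cv2.INTER_CUBIC),cv2.resize(b,(394,350),interpolation=cv2.INTER_CUBIC)]))
E
```

```text
[[ 0.4354 -0.2273]
 [ 0.4281 -0.0427]
 [ 0.7774 -0.0186]
 [ 0.7977 -0.1979]] [0.1847 0.3501 0.1804 0.3635]
[np.float64(4.637724904851952), np.float64(3.9440295466083137)]
[[ 0.4072 -0.0683]
 [ 0.7717 -0.0118]] 8.795370261264775
scene [[0.4706 0.187 ]]
side [[0.4718 0.182 ]]
```

View pics/crop.png

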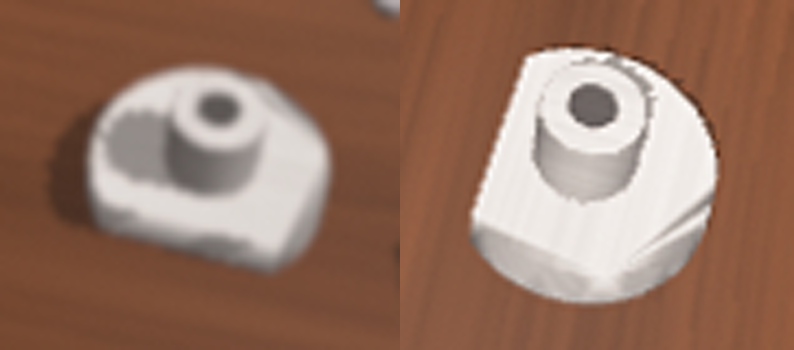

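```bash
cat >> h.py <<'E'
from scipy.spatial.transform import Rotation as Ro
def go(p,yaw):
    "row reaching TCP p, tool straight down, tool y at heading yaw (deg)"
    o=status.get_obs();R0=Ro.from_quat(o["ee_rot"]);y=np.radians(yaw)
    Y=np.array([np.cos(y),np.sin(y),0]);Z=np.array([0,0,-1.]);R=Ro.from_matrix(np.c_[np.cross(Y,Z),Y,Z])
    print("turn",np.degrees((R0.inv()*R).as_rotvec()).round(2),"shift",R0.inv().apply(np.array(p)-o["position"]).round(4))
def hold():
    o=status.get_obs();Y=Ro.from_quat(o["ee_rot"]).as_matrix()[:,1]
    print("t",o["clock"].round(2),"tcp",o["position"],"yaw",np.degrees(np.arctan2(Y[1],Y[0])).round(2),"F",o["ft_force"],"q",o["joint_pos"],"grip",o["grip_width"],o["grasp_force"])
E
python3 - <<'E'
from h import *
hold();go([.47,-.12,.33],-14)
m=viewer.camera_model("wrist");R0=Ro.from_quat(status.get_obs()["ee_rot"]).as_matrix();c=-m["R"].T@m["t"]
print("cam in tool",R0.T@(c-status.get_obs()["position"]),R0.T@m["R"].T,m["fx"])
f=onz("side",[(378.6,323.7),(366.4,360.7)],.02);d=f[1]-f[0];print("flat",f,np.degrees(np.arctan2(d[1],d[0])))
pl=onz("scene",[(195,210),(256,215)],.03);print("plate front",pl)
E
```

```text
Traceback (most recent call last):
  File "h.py", line 25, in hold
    print("t",o["clock"].round(2),"tcp",o["position"],"yaw",np.degrees(np.arctan2(Y[1],Y[0])).round(2),"F",o["ft_force"],"q",o["joint_pos"],"grip",o["grip_width"],o["grasp_force"])
              ^^^^^^^^^^^^^^^^
AttributeError: 'float' object has no attribute 'round'
```

```bash
sed -i 's/o\["clock"\].round(2)/round(o["clock"],2)/' h.py
python3 - <<'E'
from h import *
hold();go([.47,-.12,.33],-14)
m=viewer.camera_model("wrist");R0=Ro.from_quat(status.get_obs()["ee_rot"]).as_matrix();R=np.array(m["R"]);c=-R.T@np.array(m["t"])
print("cam in tool",R0.T@(c-status.get_obs()["position"]),R0.T@R.T,m["fx"])
f=onz("side",[(378.6,323.7),(366.4,360.7)],.02);d=f[1]-f[0];print("flat",f,np.degrees(np.arctan2(d[1],d[0])))
pl=onz("scene",[(195,210),(256,215)],.03);print("plate front",pl)
E
```

```text
t 0.1 tcp [0.2023 0.591  0.2446] yaw 71.11 F [-0.6696 -0.188  -0.8096] q [-1.2636  0.3328 -0.0647  1.4609  0.0216  1.3499 -0.0885] grip 1.0040595888673214 0.0
turn [-0.06  0.06 85.11] shift [-0.4835 -0.5861 -0.0846]
cam in tool [ 0.076   0.0011 -0.1284] [[ 0.0013 -0.954  -0.2999]
 [ 1.      0.0015 -0.0004]
 [ 0.0008 -0.2999  0.954 ]] 371.64829954431775
flat [[0.496  0.1567]
 [0.5007 0.2207]] 85.76843890667095
plate front [[ 0.5555 -0.1882]
 [ 0.5409 -0.0785]]
```

Call:
{"fn": "play_rows", "kwargs": {
  "plan": [0, 0, 10, 0, 0, -0.085, 0, 0, 0, 85, -0.4835, -0.586, -0.085, 0, 0, 0, 85, -0.4835, -0.586, -0.085, 0, 0, 0, 85, -0.4835, -0.586, -0.085, 0, 0, 0, 85, -0.4835, -0.586, -0.085, 0, 0, 0, 85, -0.4835, -0.586, -0.085, 0, 0, 0, 85, -0.4835, -0.586, -0.085, 0, 0, 0, 85, -0.4835, -0.586, -0.085, 0, 0, 0, 85, -0.4835, -0.586, -0.085, 0, 0, 0, 85, -0.4835, -0.586, -0.085, 0, 0, 0, 85, -0.4835, -0.586, -0.085, 0, 0, 0, 85, -0.4835, -0.586, -0.085, 0, 0, 0, 85, -0.4835, -0.586, -0.085, 0, 0, 0, 85, -0.4835, -0.586, -0.085, 0, 0, 0, 85, -0.4835, -0.586, -0.085, 0, 0, 0, 85, -0.4835, -0.586, -0.085, 0, 0, 0, 85, -0.4835, -0.586, -0.085, 0]
}}

```text
clock: 2.22
position: [0.47, -0.1183, 0.3302]
ee_rot: [0.787, 0.617, 0.0, -0.0]
ft_force: [0.3, 0.3, -0.3]
grip_width: 0.0
grasp_force: 0.0
```

Run:
```python
from h import *
hold();import json
m=viewer.camera_model("wrist");json.dump({k:np.array(v).tolist() for k,v in m.items()},open("w1.json","w"))
cv2.imwrite("pics/w1.png",viewer.camera("wrist")[:,:,::-1])
```

```text
t 2.23 tcp [ 0.47   -0.1183  0.3302] yaw -13.76 F [ 0.2981  0.2545 -0.2774] q [-0.7092 -0.0767  0.8308  1.7143  0.0562  1.4793 -0.1252] grip 0.00026099674679316886 0.0
```

View pics/w1.png

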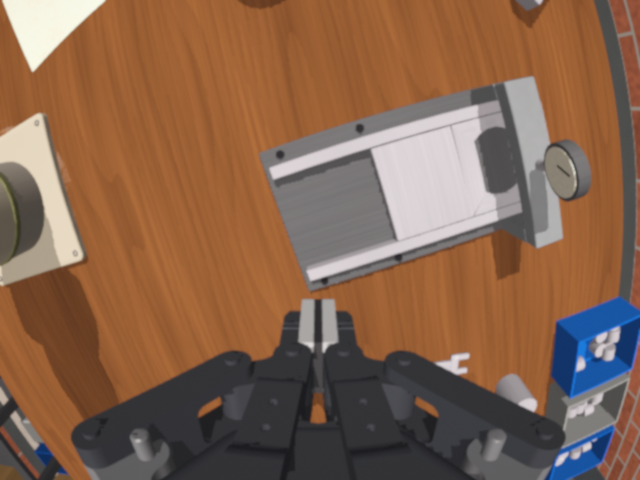

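The wrist picture shows the base's near corners at (261,154) and (309,290), and the plate front corners at (371,149) and (397,241).

Run:
```python
from h import *
import json
m=json.load(open("w1.json"))
c=onz("wrist",[(261,154),(309,290)],.012,m);p=onz("wrist",[(371,149),(397,241)],.03,m);r=onz("wrist",[(272,179),(372,149),(500,115)],.028,m);r2=onz("wrist",[(308,279),(522,214)],.028,m)
for q in(c,p): d=q[1]-q[0] if q[1][1]>q[0][1] else q[0]-q[1];print(q,q.mean(0),np.linalg.norm(d),"yaw",np.degrees(np.arctan2(-d[0],d[1])))
for q in(r,r2): d=q[-1]-q[0];print(q,"yaw",np.degrees(np.arctan2(d[1],d[0])))
# refine edge lines with Canny/Hough projected
g=cv2.imread("pics/w1.png",0);L=cv2.createLineSegmentDetector().detect(g)[0][:,0]
for a in L:
    if np.hypot(a[2]-a[0],a[3]-a[1])>40 and 250<a[0]<560 and 80<a[1]<300 :
        q=onz("wrist",a.reshape(2,2),.028,m);d=q[1]-q[0];print(a.round(),q.ravel(),np.degrees(np.arctan2(d[1],d[0])).round(2))
```

```text
[[ 0.4173 -0.0494]
 [ 0.4306 -0.234 ]] [ 0.424  -0.1417] 0.18503890611674317 yaw 4.121206904259235
[[ 0.5445 -0.0735]
 [ 0.553  -0.1891]] [ 0.5487 -0.1313] 0.11586597567176501 yaw 4.218033202656843
[[ 0.4248 -0.0809]
 [ 0.5459 -0.0739]
 [ 0.7152 -0.0618]] yaw 3.75843275979424
[[ 0.4352 -0.2122]
 [ 0.7289 -0.1935]] yaw 3.6374424648140153
[309. 281. 522. 212.] [ 0.4359 -0.2158  0.7285 -0.1911] 4.83
[321. 299. 322. 351.] [ 0.4447 -0.2436  0.427  -0.3202] -103.05
[274. 179. 369. 147.] [ 0.4274 -0.0811  0.5425 -0.0712] 4.92
[495.  98. 321. 148.] [ 0.713  -0.0403  0.4883 -0.0596] -175.08
[370. 148. 398. 240.] [ 0.5441 -0.0726  0.5543 -0.1881] -84.98
[486. 190. 475. 140.] [ 0.6793 -0.1517  0.6745 -0.0873] 94.3
[514. 122. 533. 222.] [ 0.7348 -0.0728  0.7463 -0.2085] -85.18
[503.  82. 514. 121.] [ 0.7294 -0.0208  0.7337 -0.0723] -85.22
[550. 142. 534.  77.] [ 0.7865 -0.1057  0.778  -0.019 ] 95.61
[395. 240. 308. 268.] [ 0.5506 -0.1883  0.4384 -0.198 ] -175.07
[382. 142. 474. 116.] [ 0.559  -0.0683  0.6795 -0.058 ] 4.92
[447. 127. 373. 148.] [ 0.6413 -0.0654  0.5474 -0.0733] -175.17
[545. 176. 548. 227.] [ 0.7714 -0.149   0.7709 -0.2209] -90.4
[329. 284. 396. 263.] [ 0.4595 -0.2254  0.5466 -0.218 ] 4.91
[403. 261. 493. 231.] [ 0.5561 -0.2173  0.6823 -0.2066] 4.88
[496. 279. 490. 236.] [ 0.6822 -0.2764  0.678  -0.2124] 93.74
[327. 170. 277. 186.] [ 0.4891 -0.0863  0.4289 -0.0907] -175.79
[369. 267. 330. 279.] [ 0.5133 -0.2144  0.4626 -0.2185] -175.38
[476. 232. 417. 251.] [ 0.6575 -0.2022  0.5757 -0.209 ] -175.29
[493. 211. 402. 241.] [ 0.6859 -0.1806  0.559  -0.1914] -175.11
[400. 238. 471. 215.] [ 0.5579 -0.1875  0.6537 -0.1791] 5.03
```

```bash
python3 -c "
from h import *
go([.59,-.127,.048],-14)"
```

```text
turn [-0.01 -0.04  0.21] shift [0.0203 0.1186 0.2823]
```

Call:
{"fn": "play_rows", "kwargs": {
  "plan": [0, 0, 0, 0.02, 0.1186, 0.1, 0, 0, 0, 0, 0.02, 0.1186, 0.1, 0, 0, 0, 0, 0.02, 0.1186, 0.2, 0, 0, 0, 0, 0.02, 0.1186, 0.25, 0, 0, 0, 0, 0.02, 0.1186, 0.275, 0, 0, 0, 0, 0.02, 0.1186, 0.282, 0, 0, 0, 0, 0.02, 0.1186, 0.282, 0, 0, 0, 0, 0.02, 0.1186, 0.282, 0]
}}

```text
clock: 3.28
position: [0.5914, -0.1289, 0.0509]
ee_rot: [0.787, 0.616, 0.001, 0.001]
ft_force: [-0.6, -0.4, 0.6]
grip_width: -0.003
grasp_force: 0.0
```

Call:
{"fn": "play_rows", "kwargs": {
  "plan": [0, 0, 0, 0, 0, 0.003, 0, 0, 0, 0, 0, 0, 0.005, 0, 0, 0, 0, 0, 0, 0.005, 0]
}}

```text
clock: 3.65
position: [0.5907, -0.1285, 0.0442]
ee_rot: [0.787, 0.616, 0.001, 0.0]
ft_force: [-0.5, 0.9, 5.6]
grip_width: 0.002
grasp_force: 2.6
```

Call:
{"fn": "play_rows", "kwargs": {
  "plan": [0, 0, 0, 0, 0, 0.0015, 0, 0, 0, 0, -0.0043, -0.0128, 0.0015, 0, 0, 0, 0, -0.0086, -0.0256, 0.0015, 0, 0, 0, 0, -0.013, -0.0384, 0.0015, 0, 0, 0, 0, -0.0173, -0.0512, 0.0015, 0]
}}

```text
clock: 4.28
position: [0.5385, -0.1327, 0.0441]
ee_rot: [0.787, 0.617, 0.003, 0.001]
ft_force: [2.1, 3.0, 17.1]
grip_width: -0.004
grasp_force: 8.4
```

```bash
python3 -c "
from h import *
hold();cv2.imwrite('pics/s1.png',viewer.camera('side')[100:260,200:480,::-1])"
```

```text
t 4.28 tcp [ 0.5385 -0.1327  0.0441] yaw -13.85 F [ 2.1017  2.9815 17.1428] q [-0.504   0.4947  0.8124  1.8919 -0.4445  0.9383  0.2754] grip -0.004462211775472356 8.402778300187492
```

View pics/s1.png

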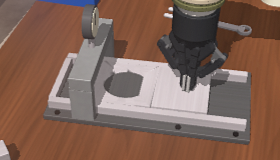

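Call:
{"fn": "play_rows", "kwargs": {
  "plan": [0, 0, 0, -0.0043, -0.0128, -0.0007, 0, 0, 0, 0, -0.0086, -0.0256, -0.0007, 0, 0, 0, 0, -0.013, -0.0384, -0.0007, 0, 0, 0, 0, -0.0173, -0.0512, -0.0007, 0, 0, 0, 0, -0.0216, -0.064, -0.0007, 0, 0, 0, 0, -0.025, -0.074, -0.0007, 0, 0, 0, 0, -0.028, -0.083, -0.0007, 0, 0, 0, 0, -0.028, -0.083, -0.0007, 0, 0, 0, 0, -0.028, -0.083, -0.0007, 0]
}}

```text
clock: 5.45
position: [0.4505, -0.1408, 0.044]
ee_rot: [0.788, 0.616, 0.002, 0.001]
ft_force: [-2.0, 0.4, 16.9]
grip_width: -0.004
grasp_force: 7.9
```

Call:
{"fn": "play_rows", "kwargs": {
  "plan": [0, 0, 0, 0, 0, -0.06, 0, 0, 0, 0, 0, 0, -0.12, 0.5, 0, 0, 0, 0, 0, -0.18, 1, 0, 0, 0, 0, 0, -0.23, 1, 0, 0, 0, 0, 0, -0.23, 1, 0, 0, 0, 0, 0, -0.23, 1]
}}

```text
clock: 6.2
position: [0.4486, -0.1404, 0.2721]
ee_rot: [0.787, 0.616, 0.0, -0.0]
ft_force: [-0.6, -0.6, -0.2]
grip_width: 0.998
grasp_force: 0.0
```

Run:
```python
from h import *
hold();import json
m=viewer.camera_model("wrist");json.dump({k:np.array(v).tolist() for k,v in m.items()},open("w2.json","w"))
cv2.imwrite("pics/w2.png",viewer.camera("wrist")[:,:,::-1])
go([.40,.185,.27],90)
```

```text
t 6.2 tcp [ 0.4486 -0.1404  0.2721] yaw -13.9 F [-0.5898 -0.5759 -0.2061] q [-0.8493 -0.1394  0.9949  1.8509  0.1183  1.3685 -0.1253] grip 0.9983606405991734 0.0
turn [  -0.05   -0.07 -103.9 ] shift [ 0.3043 -0.125   0.0018]
```

View pics/w2.png

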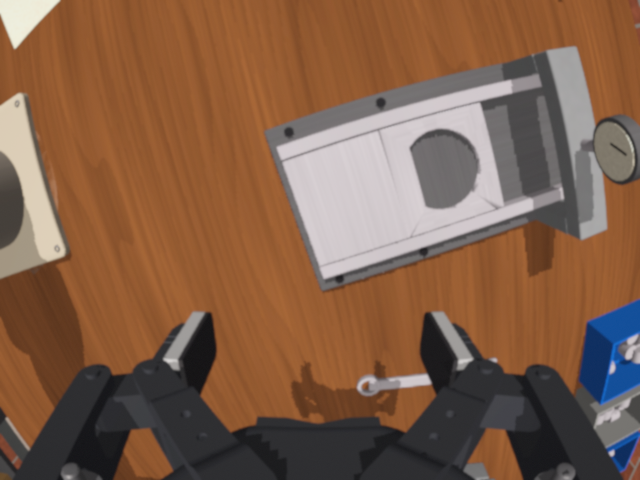

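The picture shows the plate fully out, its front edge near (283,160)-(322,278). The nest is at (445,170) with its straight wall at about (411,140)-(425,207).

Run:
```python
from h import *
import json
m=json.load(open("w2.json"));g=cv2.imread("pics/w2.png",0)
L=cv2.createLineSegmentDetector().detect(g)[0][:,0]
yaw=np.radians(4.9);X=np.array([np.cos(yaw),np.sin(yaw)]);Y=np.array([-X[1],X[0]]);O=np.array([.574,-.128])
for a in L:
    if np.hypot(a[2]-a[0],a[3]-a[1])>25 and 260<a[0]<610 and 40<a[1]<300 :
        q=onz("wrist",a.reshape(2,2),.03,m);d=q[1]-q[0];print(a.round(),"fix xy mm",(1e3*np.c_[(q-O)@X,(q-O)@Y]).ravel().round(1),np.degrees(np.arctan2(d[1],d[0])).round(2))
k=((g<135)*255).astype(np.uint8);n,l,s,c=cv2.connectedComponentsWithStats(k);i=l[170,445];print(s[i],c[i])
ct=max(cv2.findContours((l==i).astype(np.uint8),0,1)[0],key=cv2.contourArea)[:,0]
for z in(.02,.03):
    q=onz("wrist",ct,z,m);f=np.c_[(q-O)@X,(q-O)@Y]*1e3;print(z,f.min(0),f.max(0))
    r=f[f[:,0]>-15];A=np.c_[2*r,np.ones(len(r))];v=np.linalg.lstsq(A,(r**2).sum(1),rcond=None)[0];print("circle",v[:2],np.sqrt(v[2]+v[0]**2+v[1]**2))
```

```text
[323. 280. 564. 199.] fix xy mm [-144.   -75.   156.1  -75.5] 4.8
[464. 103. 511.  93.] fix xy mm [ 54.5  60.2 113.4  58.4] 3.17
[412. 139. 437. 127.] fix xy mm [-12.   38.6  17.5  43.5] 14.22
[536.  73. 409. 103.] fix xy mm [153.2  74.8  -3.6  74.5] -175.01
[505. 205. 480. 101.] fix xy mm [ 73.2 -58.7  73.   57.8] 95.02
[564. 198. 545.  97.] fix xy mm [157.7 -74.6 157.1  46.4] 95.21
[425. 205. 409. 148.] fix xy mm [-17.2 -31.1 -17.2  31.5] 94.9
[509.  93. 540.  86.] fix xy mm [110.   59.2 154.6  59. ] 4.63
[282. 164. 319. 266.] fix xy mm [-143.5   55.2 -143.5  -59. ] -85.11
[555. 188. 493. 209.] fix xy mm [145.8 -58.6  58.5 -58. ] -175.45
[454. 208. 426. 208.] fix xy mm [ 13.7 -43.2 -17.3 -33.7] 167.85
[409. 104. 303. 136.] fix xy mm [  -4.1   74.3 -114.5   74.4] -175.16
[303. 137. 277. 146.] fix xy mm [-114.9   73.8 -141.9   74.1] -175.74
[474. 189. 454. 206.] fix xy mm [ 40.7 -30.   13.1 -41.6] -152.3
[575. 189. 580. 239.] fix xy mm [ 176.4  -68.2  176.1 -133.8] -85.4
[559.  95. 575. 186.] fix xy mm [177.6  44.6 176.9 -63.7] -85.52
[546.  50. 559.  97.] fix xy mm [176.5  97.9 176.
[... 1185 characters left out ...]
61. ] -175.15
[322. 264. 407. 236.] fix xy mm [-139.8  -57.2  -44.6  -57.4] 4.79
[468. 246. 418. 263.] fix xy mm [ 20.2 -91.1 -39.9 -90.6] -175.52
[503.  63. 528.  55.] fix xy mm [114.4  92.5 150.   95.7] 10.15
[555. 229. 551. 267.] fix xy mm [ 137.6 -108.2  126.7 -154.7] -98.29
[381. 132. 388. 158.] fix xy mm [-40.4  54.9 -41.   27.4] -86.29
[506. 233. 478. 243.] fix xy mm [ 68.6 -91.1  31.9 -91. ] -175.16
[390. 273. 346. 286.] fix xy mm [ -73.3  -91.  -123.2  -90.5] -175.67
[ 410  129   69   79 4040] [444.45   166.6399]
0.02 [-14.457  -43.0854] [57.0117 41.1503]
circle [17.4565 -0.7611] 39.52038428033992
0.03 [-16.7059 -40.0692] [52.8845 41.9526]
circle [10.7099  1.2894] 40.671335890711596
```

Call:
{"fn": "play_rows", "kwargs": {
  "plan": [0, 0, -104, 0.3043, -0.125, 0.002, 1, 0, 0, -104, 0.3043, -0.125, 0.002, 1, 0, 0, -104, 0.3043, -0.125, 0.002, 1, 0, 0, -104, 0.3043, -0.125, 0.002, 1, 0, 0, -104, 0.3043, -0.125, 0.002, 1, 0, 0, -104, 0.3043, -0.125, 0.002, 1, 0, 0, -104, 0.3043, -0.125, 0.002, 1, 0, 0, -104, 0.3043, -0.125, 0.002, 1, 0, 0, -104, 0.3043, -0.125, 0.002, 1, 0, 0, -104, 0.3043, -0.125, 0.002, 1, 0, 0, -104, 0.3043, -0.125, 0.002, 1, 0, 0, -104, 0.3043, -0.125, 0.002, 1, 0, 0, -104, 0.3043, -0.125, 0.002, 1, 0, 0, -104, 0.3043, -0.125, 0.002, 1]
}}

```text
clock: 8.0
position: [0.4006, 0.1849, 0.2704]
ee_rot: [-0.0, 1.0, -0.0, -0.0]
ft_force: [-0.9, -0.3, 0.1]
grip_width: 0.999
grasp_force: 0.0
```

Run:
```python
from h import *
hold();import json
m=viewer.camera_model("wrist");json.dump({k:np.array(v).tolist() for k,v in m.items()},open("w3.json","w"))
cv2.imwrite("pics/w3.png",viewer.camera("wrist")[:,:,::-1])
```

```text
t 8.0 tcp [0.4006 0.1849 0.2704] yaw 90.05 F [-0.9185 -0.3065  0.0721] q [-1.3052 -0.1744  0.7     1.907   0.1143  1.3699  0.9359] grip 0.9989657720823857 0.0
```

View pics/w3.png

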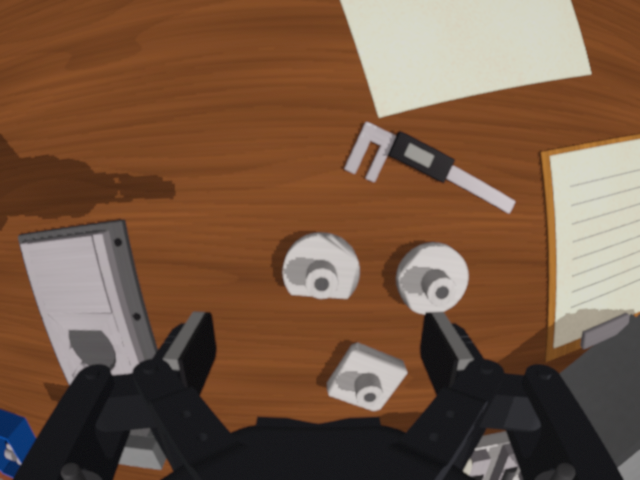

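The picture shows the D hub, with its boss top at (321,283) and its flat on the lower side from (287,297) to (345,299). The round and square blanks are clear of the gripper path. Next I check the plate travel against the bridge and measure the hub.

Run:
```python
from h import *
import json
yaw=np.radians(4.9);X=np.array([np.cos(yaw),np.sin(yaw)]);Y=np.array([-X[1],X[0]]);O=np.array([.574,-.128])
F=lambda q:(1e3*np.c_[(q-O)@X,(q-O)@Y]).round(1).tolist()
m2=json.load(open("w2.json"));m1=json.load(open("w1.json"));m3=json.load(open("w3.json"))
print("w2 bridge bot-front .078",F(onz("wrist",[(564,198),(545,97)],.078,m2)),"topfront",F(onz("wrist",[(546,50),(575,189)],.104,m2)),"topback",F(onz("wrist",[(594,119),(577,47),(607,227)],.104,m2)))
print("w1 topfront?",F(onz("wrist",[(503,82),(533,222)],.104,m1)),"back",F(onz("wrist",[(534,77),(550,142)],.104,m1)))
print("w2 base front",F(onz("wrist",[(267,130),(322,290)],.012,m2)),"w1",F(onz("wrist",[(261,154),(309,290)],.012,m1)))
# hub
g=cv2.imread("pics/w3.png");hsv=cv2.cvtColor(g,cv2.COLOR_BGR2HSV);k=((hsv[...,1]<70)*255).astype(np.uint8)
n,l,s,c=cv2.connectedComponentsWithStats(k);i=l[262,340];print(s[i],c[i])
gr=cv2.cvtColor(g,cv2.COLOR_BGR2GRAY)
for a in cv2.createLineSegmentDetector().detect(gr)[0][:,0]:
    if 270<a[0]<370 and 225<a[1]<310 and np.hypot(a[2]-a[0],a[3]-a[1])>15:
        q=onz("wrist",a.reshape(2,2),.02,m3);d=q[1]-q[0];print(a.round(1),q.ravel(),np.degrees(np.arctan2(d[1],d[0])).round(2))
print("boss top",onz("wrist",[(321.5,283.5)],.05,m3))
h=cv2.HoughCircles(cv2.resize(gr[255:310,290:355],None,fx=4,fy=4,interpolation=2),cv2.HOUGH_GRADIENT,1,200,param1=80,param2=12,minRadius=25,maxRadius=80);
if h is not None: print(h,onz("wrist",h[0,0,:2]/4+[290-.375,255-.375],.05,m3))
ct=max(cv2.findContours((l==i).astype(np.uint8),0,1)[0],key=cv2.contourArea)[:,0];q=onz("wrist",ct,.02,m3)
b=np.array([.471,.185]);r=q-b;r=q[(r[:,0]<.005)];A=np.c_[2*r,np.ones(len(r))];v=np.linalg.lstsq(A,(r**2).sum(1),rcond=None)[0];print("arc",v[:2],np.sqrt(v[2]+v[:2]@v[:2]))
```

```text
w2 bridge bot-front .078 [[123.7, -55.1], [123.7, 49.5]] topfront [[121.7, 92.9], [121.0, -40.0]] topback [[161.1, 20.6], [161.5, 91.4], [160.9, -91.8]]
w1 topfront? [[121.0, 92.8], [121.7, -61.7]] back [[161.4, 91.3], [162.4, 19.3]]
w2 base front [[-148.6, 93.3], [-151.5, -93.9]] w1 [[-149.4, 91.7], [-151.9, -93.3]]
[ 282  233   78   66 4237] [320.7269 267.1699]
[280.2 271.6 287.5 291.2] [0.4716 0.1445 0.4951 0.1519] 17.53
[290.  246.6 280.  269.8] [0.4429 0.1559 0.4696 0.1444] -23.37
[290.6 294.6 345.8 298.7] [0.4993 0.1553 0.5043 0.2173] 85.45
[361.7 274.  352.  245.6] [0.4743 0.234  0.4417 0.2222] -160.2
[317.4 231.8 288.4 246.2] [0.4265 0.1852 0.4424 0.1542] -62.74
[348.  299.3 360.  267.3] [0.5051 0.2199 0.4664 0.2318] 162.79
[296.8 256.4 328.2 260.4] [0.454  0.163  0.4585 0.1969] 82.5
[324.5 265.9 306.8 273. ] [0.4648 0.193  0.4731 0.1737] -66.57
[336.4 274.2 323.  267.1] [0.4745 0.2061 0.4662 0.1914] -119.41
[338.3 249.1 326.1 240. ] [0.4456 0.2077 0.4355 0.1945] -127.34
[279.3 239.2 298.4 229.8] [0.4348 0.1447 0.4244 0.1651] 116.86
[270.5 256.8 279.6 240.1] [0.4546 0.1345 0.4357 0.145 ] 150.94
[299.4 230.2 314.4 229.6] [0.4248 0.1662 0.4241 0.182 ] 92.38
[274.8 280.8 271.  265.9] [0.4827 0.1381 0.465  0.1346] -168.7
boss top [[0.4728 0.1895]]
[[[126.5 117.5  27.7]]] [[0.4734 0.1893]]
arc [0.4694 0.1887] 0.04177114764260284
```

```bash
python3 -c "
from h import *
go([.4735,.189,.037],90)"
```

```text
turn [ 0.   -0.    0.06] shift [-0.0729  0.004   0.2335]
```

Call:
{"fn": "play_rows", "kwargs": {
  "plan": [0, 0, 0, -0.073, 0.004, 0.05, 1, 0, 0, 0, -0.073, 0.004, 0.1, 1, 0, 0, 0, -0.073, 0.004, 0.15, 1, 0, 0, 0, -0.073, 0.004, 0.18, 1, 0, 0, 0, -0.073, 0.004, 0.2, 1, 0, 0, 0, -0.073, 0.004, 0.215, 1, 0, 0, 0, -0.073, 0.004, 0.225, 1, 0, 0, 0, -0.073, 0.004, 0.2335, 1, 0, 0, 0, -0.073, 0.004, 0.2335, 1, 0, 0, 0, -0.073, 0.004, 0.2335, 1]
}}

```text
clock: 9.3
position: [0.4739, 0.1892, 0.0375]
ee_rot: [-0.001, 1.0, 0.0, 0.0]
ft_force: [0.1, -0.1, 0.1]
grip_width: 1.002
grasp_force: 0.0
```

Run:
```python
from h import *
hold()
a=viewer.camera("scene")[170:270,350:480];b=viewer.camera("side")[270:400,310:470]
cv2.imwrite("pics/g1.png",np.hstack([cv2.resize(a,(390,300)),cv2.resize(b,(369,300))])[:,:,::-1])
```

```text
t 9.3 tcp [0.4739 0.1892 0.0375] yaw 90.1 F [ 0.0579 -0.0777  0.1078] q [-1.1344  0.3937  0.7732  2.0044 -0.3556  0.8793  1.404 ] grip 1.0016608756003165 0.0
```

View pics/g1.png

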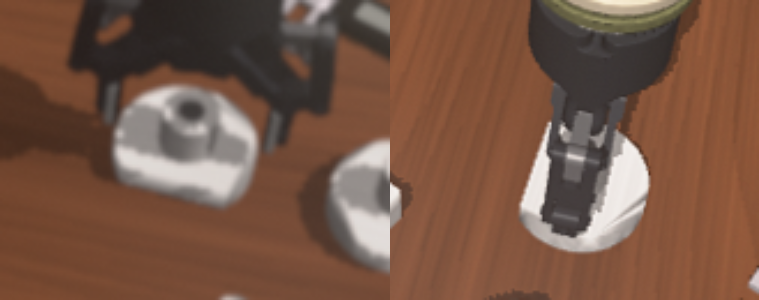

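The fingers straddle the boss, above the flange. Now I close and lift.

Call:
{"fn": "play_rows", "kwargs": {
  "plan": [0, 0, 0, 0, 0, 0, 0.2, 0, 0, 0, 0, 0, 0, 0.2, 0, 0, 0, 0, 0, 0, 0, 0, 0, 0, 0, 0, 0, 0, 0, 0, 0, 0, 0, 0, 0, 0, 0, 0, 0, 0, 0, 0, 0, 0, 0, 0, 0, 0, 0, 0, 0, 0, 0, 0, 0, 0],
  "squeeze": 50
}}

```text
clock: 10.4
position: [0.4737, 0.1891, 0.0373]
ee_rot: [-0.001, 1.0, 0.0, 0.0]
ft_force: [-1.5, -0.2, 5.6]
grip_width: 0.378
grasp_force: 49.3
```

Call:
{"fn": "play_rows", "kwargs": {
  "plan": [0, 0, 0, 0, 0, -0.005, 0, 0, 0, 0, 0, 0, -0.02, 0, 0, 0, 0, 0, 0, -0.05, 0, 0, 0, 0, 0, 0, -0.1, 0, 0, 0, 0, 0, 0, -0.14, 0, 0, 0, 0, 0, 0, -0.14, 0, 0, 0, 0, 0, 0, -0.14, 0]
}}

```text
clock: 11.28
position: [0.473, 0.189, 0.1765]
ee_rot: [-0.001, 1.0, 0.0, -0.0]
ft_force: [0.3, -0.4, -4.8]
grip_width: 0.379
grasp_force: 50.7
```

Run:
```python
from h import *
hold();go([.586,-.127,.18],90-170.55)
```

```text
t 11.28 tcp [0.473  0.189  0.1765] yaw 90.11 F [ 0.2652 -0.3894 -4.7748] q [-1.2746  0.1595  0.8869  1.8897 -0.1355  1.1548  1.234 ] grip 0.37882771259920284 50.66033899784088
turn [ -0.08  -0.02 170.66] shift [-0.1124 -0.3162 -0.0037]
```

Call:
{"fn": "play_rows", "kwargs": {
  "plan": [0, 0, 8, -0.005, -0.015, -0.004, 0, 0, 0, 17, -0.011, -0.032, -0.004, 0, 0, 0, 26, -0.017, -0.048, -0.004, 0, 0, 0, 35, -0.023, -0.065, -0.004, 0, 0, 0, 44, -0.029, -0.082, -0.004, 0, 0, 0, 53, -0.035, -0.098, -0.004, 0, 0, 0, 62, -0.041, -0.115, -0.004, 0, 0, 0, 71, -0.047, -0.131, -0.004, 0, 0, 0, 80, -0.053, -0.148, -0.004, 0, 0, 0, 89, -0.059, -0.165, -0.004, 0, 0, 0, 98, -0.065, -0.181, -0.004, 0, 0, 0, 107, -0.07, -0.198, -0.004, 0, 0, 0, 116, -0.076, -0.215, -0.004, 0, 0, 0, 125, -0.082, -0.232, -0.004, 0, 0, 0, 134, -0.088, -0.248, -0.004, 0, 0, 0, 143, -0.094, -0.265, -0.004, 0, 0, 0, 152, -0.1, -0.282, -0.004, 0, 0, 0, 160, -0.106, -0.298, -0.004, 0, 0, 0, 166, -0.11, -0.31, -0.004, 0, 0, 0, 170.6, -0.1124, -0.3162, -0.004, 0]
}}

```text
clock: 13.78
position: [0.5857, -0.1278, 0.1792]
ee_rot: [0.997, 0.081, -0.001, 0.0]
ft_force: [-0.2, -0.3, -5.0]
grip_width: 0.38
grasp_force: 50.5
```

Run:
```python
from h import *
hold();go([.586,-.127,.12],-80.5);import json
```

```text
t 13.78 tcp [ 0.5857 -0.1278  0.1792] yaw -80.75 F [-0.1814 -0.2621 -4.9632] q [-0.7624  0.6615  1.2915  1.6617 -0.6516  1.3301 -0.7679] grip 0.37967186619965665 50.450817346572876
turn [ 0.01  0.17 -0.25] shift [ 0.0006 -0.0007  0.0592]
```

Call:
{"fn": "play_rows", "kwargs": {
  "plan": [0, 0, -0.2, 0.0006, -0.0007, 0.03, 0, 0, 0, -0.2, 0.0006, -0.0007, 0.06, 0, 0, 0, -0.2, 0.0006, -0.0007, 0.08, 0, 0, 0, -0.2, 0.0006, -0.0007, 0.095, 0, 0, 0, -0.2, 0.0006, -0.0007, 0.105, 0, 0, 0, -0.2, 0.0006, -0.0007, 0.105, 0, 0, 0, -0.2, 0.0006, -0.0007, 0.105, 0]
}}

```text
clock: 14.65
position: [0.5874, -0.1263, 0.0767]
ee_rot: [0.996, 0.085, 0.0, 0.0]
ft_force: [-0.3, -0.5, -3.4]
grip_width: 0.381
grasp_force: 50.5
```

Run:
```python
from h import *
hold();import json
m=viewer.camera_model("wrist");json.dump({k:np.array(v).tolist() for k,v in m.items()},open("w4.json","w"))
w=viewer.camera("wrist");cv2.imwrite("pics/w4.png",w[:,:,::-1])
a=viewer.camera("scene");b=viewer.camera("side");cv2.imwrite("pics/s4.png",b[:,:,::-1]);cv2.imwrite("pics/c4.png",a[:,:,::-1])
cv2.imwrite("pics/m4.png",np.vstack([np.hstack([cv2.resize(a[150:250,150:310],(400,250)),cv2.resize(b[120:240,240:460],(400,250))]),cv2.resize(w[120:400,120:520],(800,350))])[:,:,::-1])
```

```text
t 14.65 tcp [ 0.5874 -0.1263  0.0767] yaw -80.3 F [-0.3227 -0.4813 -3.4371] q [-0.6986  0.7541  1.167   1.7526 -0.7562  1.1625 -0.7019] grip 0.3810253165712104 50.504406094551086
```

View pics/m4.png

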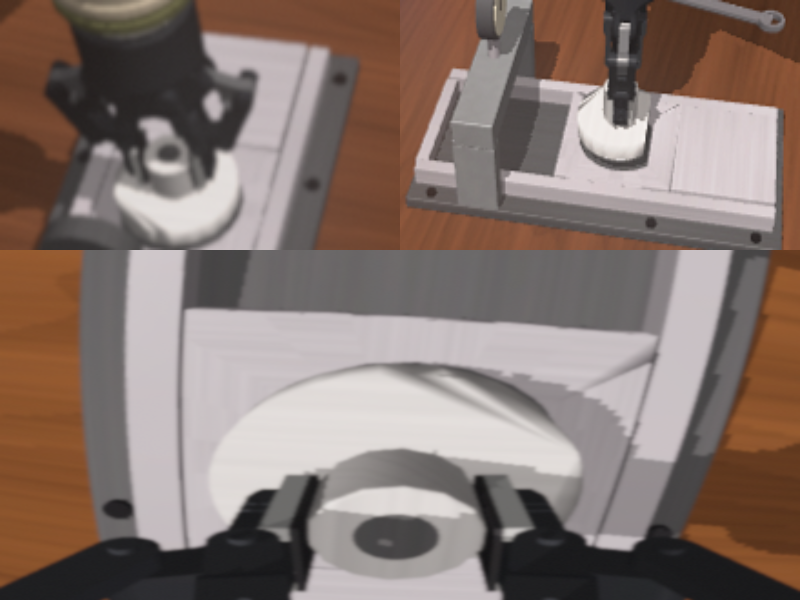

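Run:
```python
from h import *
import json
m=json.load(open("w4.json"));yaw=np.radians(4.9);X=np.array([np.cos(yaw),np.sin(yaw)]);Y=np.array([-X[1],X[0]]);O=np.array([.586,-.127])
F=lambda q:1e3*np.c_[(q-O)@X,(q-O)@Y]
g=cv2.imread("pics/w4.png");gr=cv2.cvtColor(g,cv2.COLOR_BGR2GRAY)
for a in cv2.createLineSegmentDetector().detect(gr)[0][:,0]:
    if np.hypot(a[2]-a[0],a[3]-a[1])>40 and 150<a[0]<480 and 100<a[1]<330:
        q=onz("wrist",a.reshape(2,2),.03,m);d=q[1]-q[0];print(a.round(),F(q).ravel().round(1),np.degrees(np.arctan2(d[1],d[0])).round(2))
h=cv2.cvtColor(g,cv2.COLOR_BGR2HSV);print(h[230,240],h[250,300],h[185,250])
from scipy.optimize import least_squares
p=np.array([(209,480),(222,447),(250,420),(300,387),(350,369),(400,362),(450,366),(500,380),(540,405),(565,430),(580,462)],float);p=np.c_[p[:,0]/2+120,(p[:,1]-250)*.8+120]
zt=.0767-.0373
hi=F(onz("wrist",p,zt+.02,m));lo=F(onz("wrist",p,zt+.003,m));print(hi.round(1).tolist(),lo.round(1).tolist())
side=np.abs(np.degrees(np.arctan2(lo[:,1],lo[:,0])))<56;q=np.where(side[:,None],lo,hi)
s=least_squares(lambda c:np.hypot(*(q-c).T)-42,[0,0]);print("centre rel nest",s.x,s.fun)
for n,uv in dict(boss=[(395/2+120,(538-250)*.8+120)]).items(): print(n,F(onz("wrist",uv,zt+.05,m)))
print("tcp",F(status.get_obs()["position"][None,:2]))
```

```text
[181. 183. 187. 347.] [ 51.7  73.2 -42.7  73.5] -175.31
[464. 260. 482. 155.] [ 23.6 -74.5  79.4 -74.5] 4.98
[207. 221. 211. 138.] [33.4 59.1 74.4 58.2] 3.6
[211. 137. 218.  43.] [ 74.9  58.4 121.2  58.5] 5.02
[303. 208. 351. 211.] [ 43.2  11.5  43.7 -11.4] -83.77
[449. 203. 440. 256.] [ 53.  -60.4  25.1 -60.4] -175.14
[392. 179. 237. 167.] [ 61.3 -29.7  61.2  44.7] 95.0
[448. 187. 393. 181.] [ 60.8 -58.6  60.6 -30.1] 95.26
[211. 169. 213. 354.] [ 59.2  57.5 -45.5  57.9] -175.3
[460. 116. 449. 202.] [ 96.9 -60.1  53.4 -60.3] -174.79
[434. 267. 444. 213.] [ 18.8 -58.6  47.5 -58.5] 5.02
[409. 276. 363. 232.] [ 12.5 -45.4  34.1 -18.6] 56.06
[434. 287. 421. 344.] [  7.6 -60.5 -28.5 -60.5] -175.08
[372. 257. 330. 227.] [ 21.4 -24.5  35.   -2.2] 63.71
[478. 280. 501. 156.] [ 13.2 -85.4  80.7 -85.5] 4.84
[245. 119. 239. 164.] [84.  42.1 62.3 43.9] -179.82
[321. 101. 248.  88.] [94.8  7.4 99.  41.9] 87.94
[480. 220. 467. 266.] [ 45.9 -79.2  20.6 -77.1] -179.72
[449. 118. 441. 182.] [ 94.6 -54.5  62.8 -54.4] -175.22
[169  10 205] [ 11   9 226] [173  10 203]
[[3.6, 42.8], [16.7, 39.8], [27.1, 33.8], [39.4, 23.7], [46.2, 13.9], [49.3, 4.1], [48.9, -6.0], [45.2, -16.6], [37.5, -26.1], [29.1, -32.8], [17.6, -38.2]] [[-5.2, 46.9], [9.4, 43.5], [21.0, 36.8], [34.7, 25.6], [42.3, 14.7], [45.8, 3.7], [45.3, -7.6], [41.2, -19.5], [32.6, -30.0], [23.3, -37.6], [10.4, -43.6]]
centre rel nest [3.2221 0.0289] [ 0.7822 -0.0397 -0.6617 -1.4247 -0.2322  0.7662  0.8079  0.7065  0.0347
 -0.1514 -1.1537]
boss [[3.2525 1.2183]]
tcp [[1.4355 0.7229]]
```

```bash
python3 -c "
from h import *
go([.5855,-.1272,.0705],-80.45)"
```

```text
turn [ 0.   -0.05  0.16] shift [-0.002   0.0007  0.0061]
```

Call:
{"fn": "play_rows", "kwargs": {
  "plan": [0, 0, 0, 0, 0, 0, 0, 0, 0, 0, 0, 0, 0, 0, 0, 0, 0, 0, 0, 0, 0]
}}

```text
clock: 15.18
position: [0.587, -0.1261, 0.076]
ee_rot: [0.996, 0.085, 0.0, -0.0]
ft_force: [0.1, -0.8, -3.6]
grip_width: 0.379
grasp_force: 50.5
```

```bash
python3 -c "
from h import *
hold();go([.5855,-.1272,.0705],-80.45)"
```

```text
t 15.18 tcp [ 0.587  -0.1261  0.076 ] yaw -80.29 F [ 0.1048 -0.7672 -3.5826] q [-0.6985  0.7546  1.1663  1.7533 -0.7564  1.1622 -0.7017] grip 0.37858593675086344 50.50462782382965
turn [-0.01 -0.    0.16] shift [-0.0017  0.0008  0.0055]
```

Call:
{"fn": "play_rows", "kwargs": {
  "plan": [0, 0, 0.2, -0.0017, 0.0008, 0.0055, 0, 0, 0, 0.2, -0.0017, 0.0008, 0.0055, 0, 0, 0, 0.2, -0.0017, 0.0008, 0.0055, 0, 0, 0, 0.2, -0.0017, 0.0008, 0.0055, 0]
}}

```text
clock: 15.68
position: [0.5855, -0.1272, 0.0706]
ee_rot: [0.997, 0.083, 0.0, -0.0]
ft_force: [0.5, 0.2, -3.8]
grip_width: 0.382
grasp_force: 50.5
```

Run:
```python
from h import *
import json
hold();m=viewer.camera_model("wrist");w=viewer.camera("wrist");zt=status.get_obs()["position"][2]-.0373
yaw=np.radians(4.9);X=np.array([np.cos(yaw),np.sin(yaw)]);Y=np.array([-X[1],X[0]]);O=np.array([.586,-.127])
F=lambda q:1e3*np.c_[(q-O)@X,(q-O)@Y]
g=w[:,:,::-1].copy();cv2.imwrite("pics/w5.png",g);gr=cv2.cvtColor(g,cv2.COLOR_BGR2GRAY)
for a in cv2.createLineSegmentDetector().detect(gr)[0][:,0]:
    q=F(onz("wrist",a.reshape(2,2),.03,m))
    if np.hypot(*(q[1]-q[0]))>25 and np.abs(q).max()<66 and (np.abs(q[:,1]).min()>54 or q[:,0].min()>55): print("edge",q.ravel().round(1))
cv2.imwrite("pics/w5c.png",cv2.resize(g[150:390,200:440],(600,600),interpolation=2))
```

```text
t 15.68 tcp [ 0.5855 -0.1272  0.0706] yaw -80.49 F [ 0.505   0.1611 -3.8466] q [-0.6949  0.7588  1.161   1.7603 -0.7624  1.1528 -0.6986] grip 0.38179295060554486 50.504581332206726
edge [60.7 29.1 60.9 55.2]
edge [ 53.2 -60.5   7.8 -60.6]
edge [ 61.  -32.   61.2  29. ]
edge [ 60.8 -58.2  60.5 -32.1]
edge [23.  58.9 52.6 58.7]
edge [53.3 56.8 28.3 56.9]
edge [ 11.3 -58.6  47.9 -58.6]
edge [-44.5  59.3  22.4  59. ]
edge [ 28.3  57.1 -44.1  57.3]
edge [-31.1 -58.4   8.5 -58.6]
edge [  5.1 -60.4 -30.2 -60.5]
```

View pics/w5c.png

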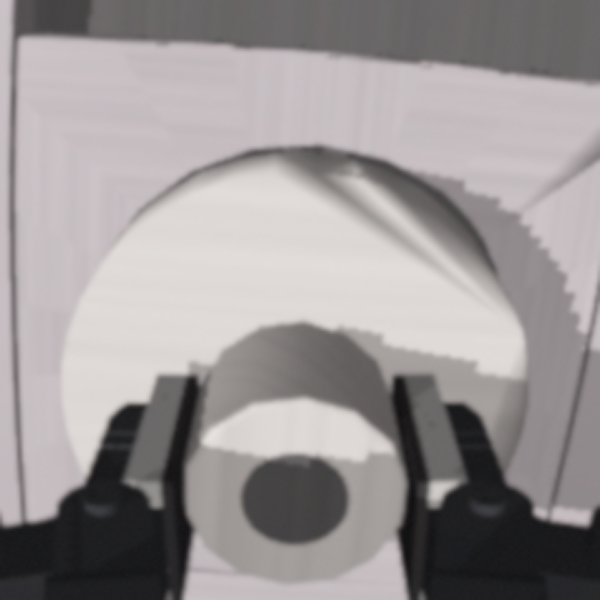

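The crop shows the hub directly over the nest. The flange outline runs from (62,370) over (280,150) to (525,330), and the boss top is centred near (296,490).

Run:
```python
from h import *
from scipy.optimize import least_squares
m=viewer.camera_model("wrist");zt=.0706-.0373
yaw=np.radians(4.9);X=np.array([np.cos(yaw),np.sin(yaw)]);Y=np.array([-X[1],X[0]]);O=np.array([.586,-.127])
F=lambda q:1e3*np.c_[(q-O)@X,(q-O)@Y]
c=lambda p:np.array(p,float)/2.5+[200-.3,150-.3]
def W(x,y,z): return np.r_[O+x/1e3*X+y/1e3*Y,z]
b=F(onz("wrist",c([(185,495),(408,490),(296,582),(230,560),(365,560)]),zt+.05,m));s=least_squares(lambda v:np.hypot(*(b-v).T)-17,[0,0]);print("boss",s.x,s.fun)
p=c([(62,370),(75,310),(100,260),(140,210),(200,170),(250,154),(320,147),(400,170),(450,210),(490,265),(525,330)])
hi=F(onz("wrist",p,zt+.02,m));lo=F(onz("wrist",p,zt+.003,m))
for lim in(40,56):
    q=np.where((np.abs(np.degrees(np.arctan2(lo[:,1],lo[:,0])))<lim)[:,None],lo,hi);s=least_squares(lambda v:np.hypot(*(q-v).T)-42,[0,0]);print("flange",s.x,s.fun)
# nest's expected rim and hub's tcp-based outline for reference
print("tcp",F(np.array([[.5855,-.1272]])))
```

```text
boss [3.554  0.3591] [-0.5057 -0.6223  0.4432 -0.349  -0.1506]
flange [2.4204 0.5078] [-0.4106 -0.435   0.0441  1.3282 -0.4809 -0.474   0.2497  0.3223 -0.3849
 -0.441   0.1716]
flange [2.2147 0.3103] [-0.2005 -0.1788  0.3232 -0.1237 -0.2052 -0.222   0.4509  0.4402 -0.3454
 -0.4531  0.0732]
tcp [[-0.5153 -0.1566]]
```

Call:
{"fn": "play_rows", "kwargs": {
  "plan": [0, 0, 0, -0.0006, 0.0006, 0.001, 0, 0, 0, 0, -0.0006, 0.0006, 0.003, 0, 0, 0, 0, -0.0006, 0.0006, 0.005, 0, 0, 0, 0, -0.0006, 0.0006, 0.0065, 0, 0, 0, 0, -0.0006, 0.0006, 0.0065, 0, 0, 0, 0, -0.0006, 0.0006, 0.0065, 0]
}}

```text
clock: 16.48
position: [0.5851, -0.1279, 0.0641]
ee_rot: [0.997, 0.083, 0.0, -0.0]
ft_force: [0.3, -0.7, -3.5]
grip_width: 0.383
grasp_force: 50.5
```

Call:
{"fn": "play_rows", "kwargs": {
  "plan": [0, 0, 0, 0, 0, 0.001, 0, 0, 0, 0, 0, 0, 0.002, 0, 0, 0, 0, 0, 0, 0.003, 0, 0, 0, 0, 0, 0, 0.003, 0]
}}

```text
clock: 16.98
position: [0.5849, -0.1279, 0.0609]
ee_rot: [0.997, 0.083, -0.0, -0.0]
ft_force: [-0.2, 0.0, -4.2]
grip_width: 0.387
grasp_force: 50.4
```

Still no contact force, so the hub is going in freely.

Call:
{"fn": "play_rows", "kwargs": {
  "plan": [0, 0, 0, 0, 0, 0.001, 0, 0, 0, 0, 0, 0, 0.002, 0, 0, 0, 0, 0, 0, 0.003, 0, 0, 0, 0, 0, 0, 0.0035, 0, 0, 0, 0, 0, 0, 0.004, 0, 0, 0, 0, 0, 0, 0.004, 0]
}}

```text
clock: 17.73
position: [0.5853, -0.1278, 0.0574]
ee_rot: [0.997, 0.083, 0.0, -0.0]
ft_force: [-2.1, 1.6, 3.7]
grip_width: 0.382
grasp_force: 51.2
```

Call:
{"fn": "play_rows", "kwargs": {
  "plan": [0, 0, 0, 0, 0, -0.0005, 0.45, 0, 0, 0, 0, 0, -0.0005, 0.55, 0, 0, 0, 0, 0, -0.0005, 0.8, 0, 0, 0, 0, 0, -0.0005, 0.8, 0, 0, 0, 0, 0, -0.0005, 0.8, 0, 0, 0, 0, 0, -0.0005, 0.8, 0, 0, 0, 0, 0, -0.01, 0.8, 0, 0, 0, 0, 0, -0.03, 0.8, 0, 0, 0, 0, 0, -0.06, 0.8, 0, 0, 0, 0, 0, -0.11, 0.8, 0, 0, 0, 0, 0, -0.14, 0.8, 0, 0, 0, 0, 0, -0.14, 0.8, 0, 0, 0, 0, 0, -0.14, 0.8]
}}

```text
clock: 19.35
position: [0.5849, -0.1277, 0.1972]
ee_rot: [0.997, 0.083, 0.0, -0.0]
ft_force: [-0.3, 0.7, 0.3]
grip_width: 0.801
grasp_force: 0.0
```

Run:
```python
from h import *
hold()
w=viewer.camera("wrist");b=viewer.camera("side")
cv2.imwrite("pics/m6.png",np.hstack([cv2.resize(w[100:400,120:520],(400,300)),cv2.resize(b[120:240,280:440],(400,300))])[:,:,::-1])
yaw=np.radians(4.9);X=np.array([np.cos(yaw),np.sin(yaw)])
P=np.array([.586,-.127])-.112*X;print(P);go([*P,.20],-81);go([*P,.048],-81)
```

```text
t 19.35 tcp [ 0.5849 -0.1277  0.1972] yaw -80.49 F [-0.3452  0.6507  0.2959] q [-0.7648  0.6202  1.2839  1.6452 -0.6096  1.3445 -0.7912] grip 0.8013398046622535 0.0
[ 0.4744 -0.1366]
turn [-0.03  0.06  0.5 ] shift [-0.1102 -0.0094 -0.0035]
turn [-0.03  0.06  0.5 ] shift [-0.11   -0.0093  0.1485]
```

View pics/m6.png

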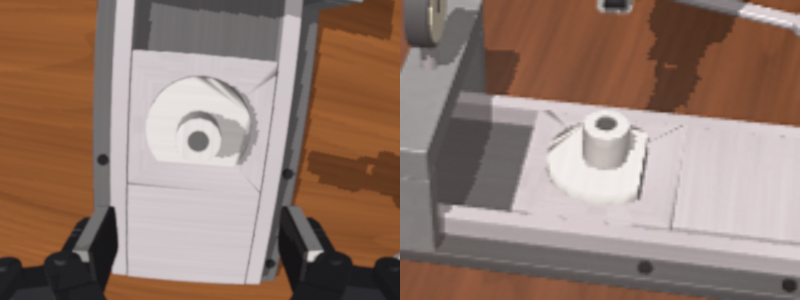

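The hub sits flush in the nest, flat to flat. I turn the hand so that the camera stays clear of the dial, then press and push.

Run:
```python
from h import *
go([.4645,-.1374,.048],-14)
```

```text
turn [ -0.06   0.04 -66.5 ] shift [-0.1199 -0.0102  0.1485]
```

Call:
{"fn": "play_rows", "kwargs": {
  "plan": [0, 0, -10, -0.05, -0.01, 0, 0.3, 0, 0, -20, -0.1, -0.01, 0, 0, 0, 0, -30, -0.12, -0.01, 0, 0, 0, 0, -40, -0.12, -0.01, 0.01, 0, 0, 0, -50, -0.12, -0.01, 0.05, 0, 0, 0, -60, -0.12, -0.01, 0.09, 0, 0, 0, -66.5, -0.12, -0.01, 0.12, 0, 0, 0, -66.5, -0.12, -0.01, 0.14, 0, 0, 0, -66.5, -0.12, -0.01, 0.147, 0, 0, 0, -66.5, -0.12, -0.01, 0.147, 0, 0, 0, -66.5, -0.12, -0.01, 0.147, 0, 0, 0, -66.5, -0.12, -0.01, 0.147, 0]
}}

```text
clock: 20.95
position: [0.4655, -0.1377, 0.0506]
ee_rot: [0.788, 0.616, 0.001, 0.0]
ft_force: [1.1, -0.7, 0.1]
grip_width: -0.0
grasp_force: 0.0
```

Call:
{"fn": "play_rows", "kwargs": {
  "plan": [0, 0, 0, 0, 0, 0.003, 0, 0, 0, 0, 0, 0, 0.0055, 0, 0, 0, 0, 0, 0, 0.0055, 0, 0, 0, 0, 0, 0, 0.0055, 0]
}}

```text
clock: 21.45
position: [0.4649, -0.1379, 0.0444]
ee_rot: [0.788, 0.616, -0.0, -0.0]
ft_force: [-0.6, -0.4, 0.5]
grip_width: 0.0
grasp_force: 0.0
```

Call:
{"fn": "play_rows", "kwargs": {
  "plan": [0, 0, 0, 0, 0, 0.0015, 0, 0, 0, 0, 0.001, 0.003, 0.0018, 0, 0, 0, 0, 0.0035, 0.01, 0.0018, 0, 0, 0, 0, 0.007, 0.021, 0.0018, 0, 0, 0, 0, 0.0108, 0.032, 0.0018, 0]
}}

```text
clock: 22.08
position: [0.5004, -0.135, 0.044]
ee_rot: [0.788, 0.616, 0.001, 0.0]
ft_force: [-2.3, 2.0, 18.4]
grip_width: 0.0
grasp_force: 9.2
```

Call:
{"fn": "play_rows", "kwargs": {
  "plan": [0, 0, 0, 0.004, 0.012, -0.0005, 0, 0, 0, 0, 0.008, 0.024, -0.0005, 0, 0, 0, 0, 0.0122, 0.036, -0.0005, 0, 0, 0, 0, 0.0162, 0.048, -0.0005, 0, 0, 0, 0, 0.0203, 0.06, -0.0005, 0, 0, 0, 0, 0.0243, 0.072, -0.0005, 0, 0, 0, 0, 0.0277, 0.082, -0.0005, 0, 0, 0, 0, 0.0305, 0.09, -0.0005, 0, 0, 0, 0, 0.0325, 0.096, -0.0005, 0, 0, 0, 0, 0.034, 0.1, -0.0005, 0, 0, 0, 0, 0.034, 0.1, -0.0005, 0]
}}

```text
clock: 23.45
position: [0.6032, -0.1273, 0.0441]
ee_rot: [0.788, 0.615, -0.001, -0.0]
ft_force: [-8.3, -0.0, 15.7]
grip_width: 0.0
grasp_force: 7.9
```

Run:
```python
from h import *
hold();m=viewer.camera_model("side")
yaw=np.radians(4.9);X=np.array([np.cos(yaw),np.sin(yaw)]);Y=np.array([-X[1],X[0]]);O=np.array([.586,-.127])
b=viewer.camera("side");cv2.imwrite("pics/s7.png",cv2.resize(b[110:250,230:470],(800,467))[:,:,::-1])
w=viewer.camera("wrist");cv2.imwrite("pics/w7.png",w[:,:,::-1]);m=viewer.camera_model("wrist")
for a in cv2.createLineSegmentDetector().detect(cv2.cvtColor(w,cv2.COLOR_RGB2GRAY))[0][:,0]:
    q=onz("wrist",a.reshape(2,2),.03,m);f=1e3*np.c_[(q-O)@X,(q-O)@Y]
    if abs(f[0,0]-f[1,0])<3 and abs(f[0,1]-f[1,1])>25 and np.abs(f[:,1]).max()<66 and f[0,0]<80: print(f.ravel().round(1))
```

```text
t 23.45 tcp [ 0.6032 -0.1273  0.0441] yaw -14.05 F [-8.3498 -0.0038 15.6945] q [-0.4964  0.6502  0.8429  1.7187 -0.5547  1.0304  0.2968] grip 3.844584953816822e-05 7.909488815639634
[-25.5  57.2 -25.5  -4.4]
[75.1 10.  75.1 56.3]
[77.  56.8 76.5 26.4]
[76.4 26.  76.2  0.6]
```

Call:
{"fn": "play_rows", "kwargs": {
  "plan": [0, 0, 0, 0, 0, -0.02, 0, 0, 0, 0, 0, 0, -0.06, 0, 0, 0, 0, 0, 0, -0.11, 0, 0, 0, 0, 0, 0, -0.16, 0, 0, 0, 0, 0, -0.08, -0.2, 0, 0, 0, 0, 0, -0.08, -0.2, 0, 0, 0, 0, 0, -0.08, -0.2, 0, 0, 0, 0, 0, -0.08, -0.2, 0]
}}

```text
clock: 24.55
position: [0.5268, -0.1066, 0.2435]
ee_rot: [0.788, 0.616, 0.001, 0.0]
ft_force: [1.3, -0.2, -0.3]
grip_width: 0.001
grasp_force: 0.0
```

Run:
```python
from h import *
hold()
yaw=np.radians(4.9);X=np.array([np.cos(yaw),np.sin(yaw)]);Y=np.array([-X[1],X[0]]);O=np.array([.586,-.127])
m=viewer.camera_model("wrist");w=viewer.camera("wrist")
for a in cv2.createLineSegmentDetector().detect(cv2.cvtColor(w,cv2.COLOR_RGB2GRAY))[0][:,0]:
    q=onz("wrist",a.reshape(2,2),.03,m);f=1e3*np.c_[(q-O)@X,(q-O)@Y]
    if abs(f[0,0]-f[1,0])<3 and abs(f[0,1]-f[1,1])>40 and np.abs(f[:,1]).max()<66 and f[0,0]<80: print(f.ravel().round(1))
print(manip.hand_in())
```

```text
t 24.55 tcp [ 0.5268 -0.1066  0.2435] yaw -13.95 F [ 1.3066 -0.2375 -0.2743] q [-0.8363  0.217   1.0962  1.7402 -0.2006  1.3055  0.0598] grip 0.0008378254441849319 0.0
[-25.2  58.2 -25.1 -58.5]
[74.1  7.6 74.1 55.4]
the job is handed in; nothing more can be done
None
```

The hub sits flat to flat in its nest, the plate is back in under the bridge to within about 1 mm of its inner stop by wrist-camera measurement, and the job was handed in at 24.6 s; the hand-in returned no verdict.

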